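Fold back the red-barred bifold dust cover

ROBOT

A 7-joint arm with a two-finger parallel gripper is mounted at the origin on a cart in front of the work surface, level with it; the furniture and walls round the work are solid. World frame = base frame: x ahead of the robot, y to its left, z up, the work surface at z = 0. Lengths are in m, angles in rad, forces in N, time in s.
With the tool pointing down it reaches from about 0.4 to 0.925 m from the base axis. Payload 5.6 kg.
Tool frame: the origin (TCP) lies midway between the tips of the shut fingers; the grasp point (between the pads) lies 19 mm behind it; z points along the fingers, y is the line along which they close (so a half turn about z gives the same grasp; the last joint's range is limited). The gripper opens to 85 mm and grips with 20 to 120 N. Pads are 22 mm wide; open, the fingers measure 114 mm over their backs; the gripper's body (76 mm by 85 mm) begins 54 mm behind the grasp point. The pads swing forward as they close: fully open they stand 13 mm farther back than shut.
Start: joints at [-1.371, 0.468, -0.012, 1.603, 0.006, 1.071, -0.056], TCP at [0.156, 0.631, 0.231] pointing down, gripper open.
Joint ranges: [-2.53, 2.53], [-0.31, 2.02], [-1.57, 1.55], [0.28, 2.44], [-1.29, 4.43], [0.15, 1.84], [-2.92, 2.92]. Speed limits (rad/s): [2.57, 2.57, 3.14, 3.14, 3.14, 3.14, 3.14].

INTERFACE

Orientations are given as a rotation vector (axis times angle).
In Python, from workcell import env, imaging, sense gives the robot as it stands (env), with the cameras (imaging) and the readings as plain functions.
- The arm moves only by the shell command python3 shift.py 'ROWS'. ROWS is a JSON list of rows, 1 to 8 of them, each of 5 numbers: the finger opening in m, then dx, dy, dz in m, then a turn about the tool's z in rad; each row is the pose to reach, as a shift and turn from the pose commanded when the command began, along the tool's axes at that moment; what a row does not reach only later rows make up. A row lasts 1/10 s, in which the tool goes at most 0.05 m and 0.15 rad, less where a joint would pass 70% of its speed; a pose out of reach is approached as far as the arm can. The fingers move at their own pace and stop on an object; the grip force is fixed at half the most. Time passes only in rows, so rows that do not move let the fingers close. It prints the time, the measured TCP pose, the force, the opening and the grip force at its end.
- sense(): the state, without advancing time (a new reading comes with each control period).
- imaging.grab_frame(name): name is "scene" or "side" or "wrist"; returns a dict with "image" (420x560x3 uint8, red, green, blue), "K" (3x3 intrinsics, pixels), "T" (4x4, takes a point from camera to world coordinates); the wrist camera has in their place "tool_from_camera" (4x4, takes a point from camera to tool coordinates, whose origin is the TCP and whose axes are the flange's). Camera axes: x right, y up, looking along -z (the intrinsics and any distortion apply to the point x, -y, -z); pixel columns grow to the right and rows downward; lengths in m; the calibration is good to about 2 mm. A picture is of the moment at which its call begins: read the wrist's pose just before it. There is no depth.
- env.hand_in(): hands the job in; it is judged then, once.
The state is a dict: "clock": time; "joints": joint angles; "qvel": joint speeds; "joint_torque": joint torques, N m; "position": TCP position; "orientation": TCP orientation; "force": force on the tool from outside, world axes, zero at the start; "torque": the same for the moment, N m; "opening": finger opening in m; "grasp_force": force on a finger pad.
Only numpy, scipy, OpenCV 4.12 (cv2) and the standard library are available. Lean on these libraries where they do the work, as an engineer would, in place of code of your own. Each camera call takes 0.05 s, during which the arm holds its last target. There are 200 camera calls.

TASK

Two grey module boxes stand side by side, each under a half-raised white bifold dust cover. Get at the battery pack in the box with the red pull bar: push that bar along its rails towards the cover's hinge until the two panels stand fully folded, flat against each other. Leave the blue-barred cover as it is.

Things in the scene. Friction and masses are not known exactly. Their poses are not given: they have to be found in the camera images.
- red_box: Fixed grey box, 190 (x) x 100 (y) x 64 mm to the tops of the rails on its long sides; red plate in front. Origin: centre of underside; x runs along the rails from bar end to hinge end, z up. Cover: two white panels 60 long, 74 wide, 4 thick; the back one hinged to the box at x=+78, z=58 mm, the front one hinged to it at the ridge and below to the level carriage with the bar.
- red_cover (a joint): Angle (rad) of the red box's back panel above level: 0 flat (box covered), 1.55 the stop, both panels upright face to face, ridge 118 mm above the table. Starts at about 0.4 to 0.7. The front panel leans equally the other way. Pushing the bar along the box's +x raises it, with 1 to 6 N; hinge friction holds it where it is left.
- red_grip (a point): Middle of the red pull bar's top edge, 88 mm above the table. The bar is an upright plate 8 mm thick (box x), 34 wide (box y), 30 tall, its upper 24 mm above the rails. It slides level in the rails: in the box's frame its x = 33 - 120 cos(red_cover) mm. It leads the front panel's lower edge by 45 mm.
- blue_grip (a point): Middle of the top edge of the blue pull bar on the neighbouring box, which is like the red one in every size but has a blue bar and plate. Not to be moved.

How it is judged:
By the outcome, as a careful person would: the job done as asked, in the order asked, and still so for the second after the job is handed in, with the robot touching nothing.
It also fails if it takes over 29 s, if anything falls off the work surface, if the arm or the gripper's body presses on something with over 40 N, if the wrist force passes 120 N, or if a joint passes its speed limit or range.

## Working session

There is one attempt and no reset: what is moved stays moved. The work goes in short steps, Python scripts to look and compute and a shell command to move; the robot and the scene stay as the last step left them, time stands still between calls to the robot, and variables do not carry over. Pictures are saved under pics/ and viewed, at most 10 in all, crops included, and the job is handed in when it is done.

```bash
mkdir -p pics; ls; python3 - <<'E'
from workcell import env, imaging, sense
import cv2,numpy as np
for n in("scene","side"):
    f=imaging.grab_frame(n); cv2.imwrite(f"pics/{n}0.png",f["image"][...,::-1]); np.savez(f"{n}0.npz",**f)
    print(n,f["T"][:3,3].round(3),f["K"].round(1).tolist(),f.keys())
s=sense(); print(s["clock"],s["position"],s["orientation"],s["force"])
E
```

```text
pics
shift.py
workcell.py
scene [0.182 0.306 0.592] [[515.7, 0.0, 283.5], [0.0, 515.7, 215.4], [0.0, 0.0, 1.0]] dict_keys(['image', 'K', 'T'])
side [ 0.184 -0.899  0.534] [[451.4, 0.0, 282.0], [0.0, 451.4, 218.0], [0.0, 0.0, 1.0]] dict_keys(['image', 'K', 'T'])
0.1 [0.15621903 0.63044106 0.23042469] [-3.80527619e-01 -3.11840217e+00  2.46829727e-03] [-1.58292367 -0.31171285  0.08799074]
```

View pics/scene0.png

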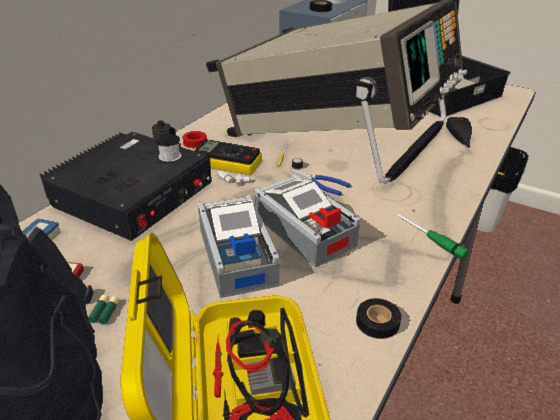

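View pics/side0.png

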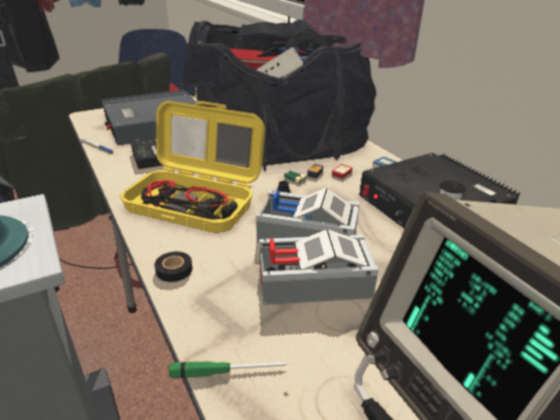

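The scene view shows the blue bar near (242,245) and the red bar near (325,215). In the side view the red bar is near (283,250), with the cover to its right. I'll enlarge both views around the boxes.

```bash
python3 - <<'E'
import cv2,numpy as np
a=np.load("scene0.npz")["image"][160:300,185:370,::-1]; b=np.load("side0.npz")["image"][180:310,245:390,::-1]
cv2.imwrite("pics/c1.png",cv2.resize(a,None,fx=4,fy=4,interpolation=2)); cv2.imwrite("pics/c2.png",cv2.resize(b,None,fx=4,fy=4,interpolation=2))
E
```

```text
(no output)
```

View pics/c1.png

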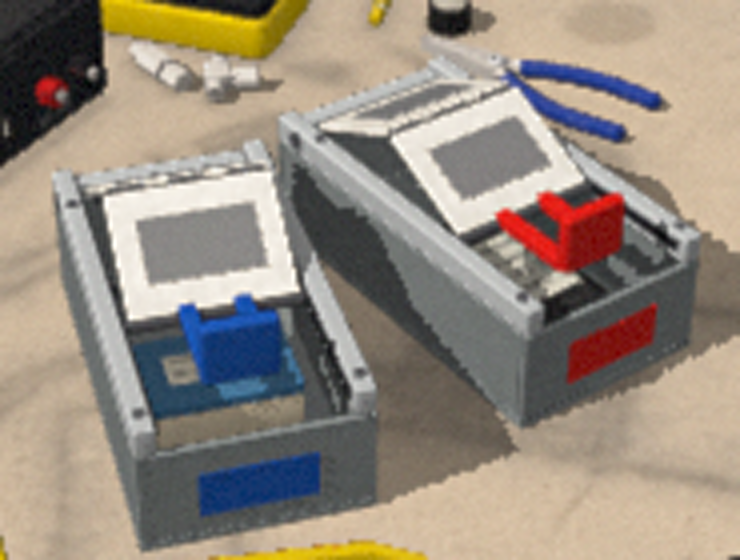

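View pics/c2.png

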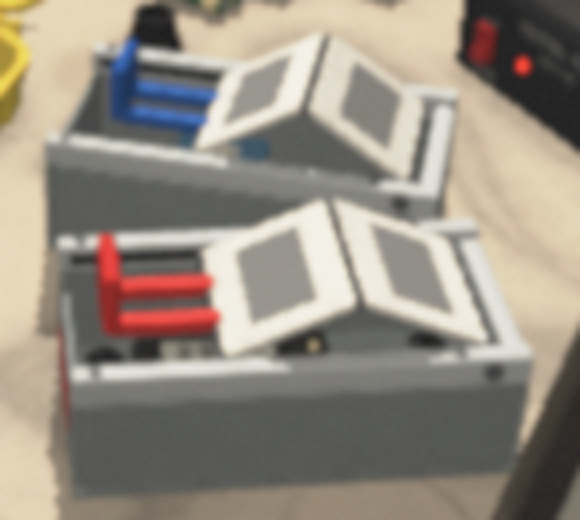

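The scene crop shows the red box's front lower corners at about (523,425) and (690,345), with the bar's front face at (568–622, 195–268). The side crop shows its near rail from (70,378) to (530,358), and the ridge from (322,202) to (358,305). Next I fit pose and angle from both views.

```bash
cat > h.py <<'E'
import numpy as np
def proj(P,f):
    T=f["T"];c=(np.atleast_2d(P)-T[:3,3])@T[:3,:3]; c=c*[1,-1,-1]
    u=c@f["K"].T; return u[:,:2]/u[:,2:]
def R(y): return np.array([[np.cos(y),-np.sin(y),0],[np.sin(y),np.cos(y),0],[0,0,1]])
E
python3 - <<'E'
from h import *; from scipy.optimize import least_squares as LS
A=np.load("scene0.npz");B=np.load("side0.npz")
# name: local fn(angle)->pt ; crop px
def g(a):return .033-.12*np.cos(a)
def rd(a):return .078-.06*np.cos(a),.058+.06*np.sin(a)
S=[(lambda a:(-.095,.05,0),(523,425)),(lambda a:(-.095,-.05,0),(690,345)),(lambda a:(-.095,.05,.064),(520,335)),(lambda a:(-.095,-.05,.064),(697,237)),(lambda a:(.095,.05,.064),(280,118)),
 (lambda a:(g(a)-.004,-.017,.088),(622,195)),(lambda a:(g(a)-.004,.017,.088),(568,213)),(lambda a:(g(a)-.004,.017,.058),(568,270))]
D=[(lambda a:(-.095,-.05,0),(75,495)),(lambda a:(.095,-.05,0),(518,470)),(lambda a:(-.095,-.05,.064),(70,376)),(lambda a:(.095,-.05,.064),(530,357)),(lambda a:(-.095,.05,.064),(58,240)),
 (lambda a:(rd(a)[0],.037,rd(a)[1]+.002),(327,200)),(lambda a:(rd(a)[0],-.037,rd(a)[1]+.002),(358,303)),(lambda a:(.078,-.037,.06),(490,340))]
def res(p,full=False):
    o=[]
    for L,f,c in((S,A,(185,160)),(D,B,(245,180))):
        P=np.array([q[0](p[3]) for q in L])@R(p[2]).T+[p[0],p[1],0]
        o.append(proj(P,f)-(np.array([q[1] for q in L])/4+c))
    return np.vstack(o) if full else np.ravel(o)
best=min((LS(res,[x,.1,y,.5],loss="soft_l1") for y in(0,1.5,3,-1.5) for x in(.2,.6)),key=lambda r:r.cost)
p=best.x;print(p.round(4),best.cost);print(res(p,True).round(1).tolist())
print("bar",R(p[2])@[g(p[3]),0,.088]+[p[0],p[1],0])
E
```

```text
[ 0.5408 -0.3968 -0.4081  0.4365] 17.41985051105595
[[-0.9, 1.2], [-0.4, 0.4], [1.7, -5.3], [1.3, -0.9], [-1.3, -0.8], [1.3, 0.5], [-0.2, 2.5], [-1.3, 2.5], [-0.6, 0.6], [-0.4, 0.3], [0.4, 1.0], [1.6, -0.5], [-0.3, -1.6], [0.4, -0.3], [1.1, -0.1], [-0.9, 1.1]]
bar [ 0.47125638 -0.3667217   0.088     ]
```

The fit agrees to about 1 px, apart from one badly clicked rail corner. Before transit I check the yellow lid's height, and I work out the waypoints in tool axes.

```bash
cat >> h.py <<'E'
from scipy.spatial.transform import Rotation as Ro
def togo(target,s):
    M=Ro.from_rotvec(s["orientation"]).as_matrix(); d=np.array(target)-s["position"]
    x=M[:,0]; w=np.array([-np.cos(-.4081),-np.sin(-.4081),0])  # tool x along box -x
    turn=np.arctan2(w@M[:,1],w@x)
    return (d@M).round(4),round(turn,4)
E
python3 - <<'E'
from h import *; from workcell import env, imaging, sense; from scipy.optimize import least_squares as LS
A=np.load("scene0.npz");B=np.load("side0.npz")
for a,b in(((150,237),(262,115)),((128,398),(166,102)),((232,85),(420,200))):
    r=LS(lambda P:np.r_[proj(P,A)[0]-a,proj(P,B)[0]-b],[.5,0,.1]);print(r.x.round(3),r.cost.round(1))
s=sense();print(imaging.grab_frame("wrist")["tool_from_camera"][:3,3])
for t in((.45,.25,.33),(.5,-.1,.33),(.425,-.347,.30)):print(togo(t,s))
E
```

```text
[ 0.599 -0.067  0.183] 13.6
[0.449 0.125 0.179] 3.0
[ 0.713 -0.459  0.188] 561.5
[ 0.06682973 -0.00133447 -0.14276751]
(array([-0.3767, -0.2988, -0.0991]), np.float64(0.1652))
(array([-0.5094, -0.6265, -0.0985]), np.float64(0.1652))
(array([-0.496 , -0.8842, -0.0681]), np.float64(0.1652))
```

```bash
python3 shift.py '[[0,-0.05,-0.04,-0.05,0.05],[0,-0.38,-0.3,-0.1,0.165],[0,-0.38,-0.3,-0.1,0.165],[0,-0.38,-0.3,-0.1,0.165],[0,-0.38,-0.3,-0.1,0.165],[0,-0.38,-0.3,-0.1,0.165],[0,-0.38,-0.3,-0.1,0.165],[0,-0.38,-0.3,-0.1,0.165]]'; python3 - <<'E'
from h import *; from workcell import env, imaging, sense
s=sense();print(s["joints"])
for t in((.5,-.1,.33),(.425,-.347,.30)):print(togo(t,s))
E
```

```text
clock: 0.95
position: [0.3932, 0.3246, 0.3162]
orientation: [-0.636, -3.077, -0.0]
force: [1.1, -0.1, 0.7]
opening: 0.0003
grasp_force: 0.0
[-0.93445454  0.14138796  0.19955221  1.85113073 -0.03076724  1.15182482
  0.43873005]
(array([-0.2664, -0.3474, -0.0139]), np.float64(0.0004))
(array([-0.2955, -0.6039,  0.0161]), np.float64(0.0004))
```

```bash
python3 shift.py '[[0,-0.23,-0.3,-0.0,0],[0,-0.23,-0.3,0,0],[0,-0.23,-0.3,0,0],[0,-0.23,-0.3,0,0],[0,-0.23,-0.3,0,0],[0,-0.23,-0.3,0,0],[0,-0.23,-0.3,0,0],[0,-0.23,-0.3,0,0]]'; python3 shift.py '[[0,-0.03,-0.25,0.03,0],[0,-0.03,-0.25,0.03,0],[0,-0.03,-0.25,0.03,0],[0,-0.03,-0.25,0.03,0],[0,-0.03,-0.25,0.03,0],[0,-0.03,-0.25,0.03,0],[0,-0.03,-0.25,0.03,0],[0,-0.03,-0.25,0.03,0]]'; python3 - <<'E'
from h import *; from workcell import env, imaging, sense
s=sense();print(s["joints"])
c=np.array([.5408,-.3968,0]);
print(togo(c+R(-.4081)@[-.105,0,.075],s))
E
```

```text
clock: 1.75
position: [0.4845, -0.0445, 0.3162]
orientation: [0.643, 3.074, -0.001]
force: [0.2, 1.1, -0.9]
opening: -0.0001
grasp_force: 0.0
clock: 2.55
position: [0.4134, -0.2802, 0.2857]
orientation: [-0.634, -3.077, -0.001]
force: [0.1, -0.1, -1.0]
opening: -0.0
grasp_force: 0.0
[-0.14170961  0.166759    0.76098824  1.9397084  -0.13046664  1.08475504
  1.83820327]
(array([-0.0582, -0.0567,  0.2106]), np.float64(0.0019))
```

```bash
python3 shift.py '[[0,-0.02,-0.04,0.05,0],[0,-0.04,-0.05,0.1,0],[0,-0.04,-0.05,0.14,0],[0,-0.04,-0.05,0.14,0],[0,-0.04,-0.05,0.14,0]]'; python3 - <<'E'
from h import *; from workcell import env, imaging, sense; import cv2
s=sense()
c=np.array([.5408,-.3968,0]);
print(togo(c+R(-.4081)@[-.105,0,.075],s))
f=imaging.grab_frame("wrist"); M=np.eye(4);M[:3,:3]=Ro.from_rotvec(s["orientation"]).as_matrix();M[:3,3]=s["position"]
f["T"]=M@f["tool_from_camera"]; np.savez("w.npz",**f)
im=f["image"][...,::-1].copy()
for x,y,z in((-.0757,0,.088),(-.0757,.017,.088),(-.0757,-.017,.088),(-.095,.05,.064),(-.095,-.05,.064),(.095,.05,.064)):
    q=proj(c+R(-.4081)@[x,y,z],f)[0];print(q.round());cv2.circle(im,tuple(int(v) for v in q),4,(0,255,0),1)
cv2.imwrite("pics/w1.png",im)
E
```

```text
clock: 3.05
position: [0.4297, -0.3415, 0.1448]
orientation: [-0.633, -3.074, -0.002]
force: [-0.1, 1.4, 0.4]
opening: -0.0001
grasp_force: 0.0
(array([-0.0191, -0.0067,  0.0698]), np.float64(0.0022))
[270. 293.]
[295. 293.]
[245. 293.]
[339. 252.]
[203. 252.]
[328. 452.]
```

View pics/w1.png

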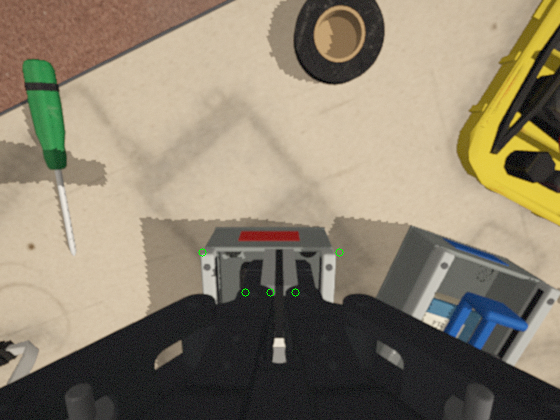

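The wrist view shows the box's front rail corners at (203,250) and (335,250), within about 4 px of the prediction. The shut fingers hide the bar. I lower in front of it, about 14 mm clear.

```bash
python3 shift.py '[[0,-0.01,-0.006,0.0,0],[0,-0.019,-0.006,0.035,0],[0,-0.019,-0.006,0.068,0],[0,-0.019,-0.006,0.068,0],[0,-0.019,-0.006,0.068,0]]'; python3 - <<'E'
from h import *; from workcell import env, imaging, sense; import cv2
s=sense();c=np.array([.5408,-.3968,0]);print((s["position"]-c)@R(-.4081))
f=imaging.grab_frame("side");cv2.imwrite("pics/s2.png",cv2.resize(f["image"][150:310,225:395,::-1],None,fx=3,fy=3))
E
```

```text
clock: 3.6
position: [0.4459, -0.3572, 0.0798]
orientation: [0.635, 3.074, -0.001]
force: [-0.6, -0.4, 0.8]
opening: 0.0001
grasp_force: 0.0
[-0.10283984 -0.00128404  0.07982425]
```

View pics/s2.png

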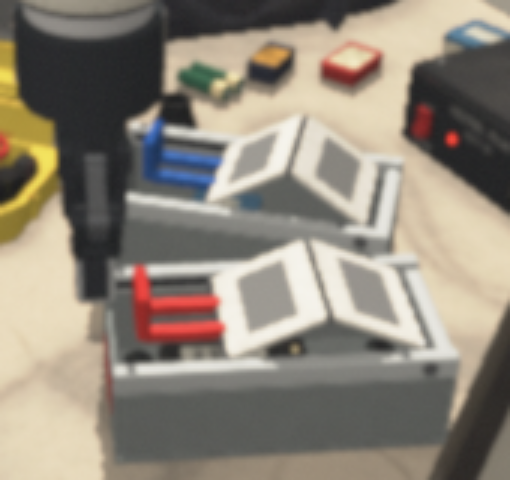

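The side view shows the shut fingertips at about (90,298), roughly 28 mm in front of the red bar at (140,290), as intended. Now I push slowly.

```bash
python3 shift.py '[[0,0,0,0.004,0],[0,-0.012,0.001,0.004,0],[0,-0.024,0.001,0.004,0],[0,-0.036,0.001,0.004,0],[0,-0.048,0.001,0.004,0],[0,-0.06,0.001,0.004,0],[0,-0.072,0.001,0.004,0],[0,-0.08,0.001,0.004,0]]'; python3 - <<'E'
from h import *; from workcell import env, imaging, sense; import cv2
s=sense();c=np.array([.5408,-.3968,0]);print((s["position"]-c)@R(-.4081))
E
```

```text
clock: 4.45
position: [0.5206, -0.3878, 0.0742]
orientation: [0.635, 3.075, -0.001]
force: [-1.4, 1.2, 1.2]
opening: 0.0
grasp_force: 0.9
[-0.02208875  0.00030237  0.07422225]
```

```bash
python3 shift.py '[[0,-0.008,0,0,0],[0,-0.016,0,0,0],[0,-0.022,0,0,0],[0,-0.027,0,0,0],[0,-0.031,0,0,0],[0,-0.031,0,0,0]]'; python3 - <<'E'
from h import *; from workcell import env, imaging, sense; import cv2
s=sense();c=np.array([.5408,-.3968,0]);print((s["position"]-c)@R(-.4081),s["force"]@R(-.4081))
f=imaging.grab_frame("side");cv2.imwrite("pics/s3.png",cv2.resize(f["image"][150:310,225:395,::-1],None,fx=3,fy=3))
E
```

```text
clock: 5.05
position: [0.5478, -0.3997, 0.0739]
orientation: [0.636, 3.076, -0.001]
force: [0.4, 0.4, 0.6]
opening: -0.0002
grasp_force: 0.0
[7.60466254e-03 8.37791515e-05 7.39346660e-02] [0.18323404 0.51789614 0.62027682]
```

View pics/s3.png

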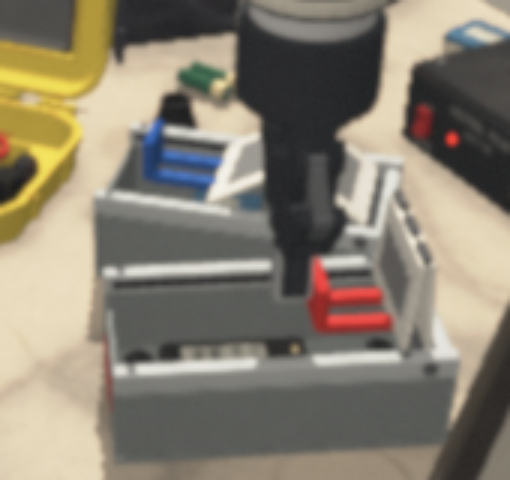

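The cover is nearly upright, with the bar at (320,290) in contact with the fingertips. I'll creep to the stop.

```bash
python3 shift.py '[[0,-0.002,0,0,0],[0,-0.004,0,0,0],[0,-0.006,0,0,0],[0,-0.0065,0,0,0]]'; python3 shift.py '[[0,-0.001,0,0,0],[0,-0.001,0,0,0]]';python3 shift.py '[[0,-0.001,0,0,0],[0,-0.001,0,0,0]]';  python3 - <<'E'
from h import *; from workcell import env, imaging, sense; import cv2
s=sense();c=np.array([.5408,-.3968,0]);print((s["position"]-c)@R(-.4081),s["force"]@R(-.4081))
E
```

```text
clock: 5.5
position: [0.5532, -0.4022, 0.0739]
orientation: [0.636, 3.076, -0.0]
force: [-0.8, -0.1, 0.8]
opening: 0.0002
grasp_force: 0.5
clock: 5.7
position: [0.5541, -0.4025, 0.0739]
orientation: [0.636, 3.076, -0.0]
force: [-0.3, -0.4, 0.8]
opening: 0.0001
grasp_force: 0.2
clock: 5.9
position: [0.5544, -0.4027, 0.0738]
orientation: [-0.636, -3.075, -0.001]
force: [-2.8, -0.0, 1.6]
opening: -0.0
grasp_force: 1.4
[1.48355853e-02 1.09720446e-05 7.38222654e-02] [-2.5857257  -1.16987061  1.56336546]
```

```bash
for i in 1; do python3 shift.py '[[0,-0.001,0,0,0],[0,-0.001,0,0,0]]'; done; python3 shift.py '[[0,-0.001,0,0,0],[0,-0.001,0,0,0]]'; python3 - <<'E'
from h import *; from workcell import env, imaging, sense
s=sense();c=np.array([.5408,-.3968,0]);print((s["position"]-c)@R(-.4081),s["force"]@R(-.4081))
E
```

```text
clock: 6.1
position: [0.5545, -0.4027, 0.0738]
orientation: [-0.636, -3.074, -0.002]
force: [-6.2, 2.7, 3.3]
opening: 0.0
grasp_force: 3.0
clock: 6.3
position: [0.5545, -0.4028, 0.0737]
orientation: [-0.636, -3.072, -0.004]
force: [-7.5, 3.7, 6.1]
opening: 0.0
grasp_force: 4.3
[ 1.49829583e-02 -3.84111233e-05  7.36820936e-02] [-8.3820889   0.382966    6.13499281]
```

The bar stopped at x = 15.0 mm (15.5 predicted) while the force climbed to 8 N, so it is on the stop. I back off and lift.

```bash
python3 shift.py '[[0,0.005,0,0,0],[0,0.015,0,0,0],[0,0.04,0,0,0],[0,0.06,0,-0.04,0],[0,0.06,0,-0.09,0],[0,0.06,0,-0.14,0],[0,0.1,0,-0.18,0],[0,0.1,0,-0.18,0]]'; python3 - <<'E'
from workcell import env, imaging, sense; import cv2,numpy as np
o=[]
f=imaging.grab_frame("side");o.append(cv2.resize(f["image"][150:310,225:395,::-1],(400,376)))
f=imaging.grab_frame("scene");o.append(cv2.resize(f["image"][140:300,185:370,::-1],(400,376)))
cv2.imwrite("pics/end.png",np.hstack(o))
E
```

```text
clock: 7.1
position: [0.4636, -0.3655, 0.2587]
orientation: [0.638, 3.068, -0.001]
force: [-0.4, 0.5, 0.6]
opening: 0.0
grasp_force: 0.0
```

View pics/end.png

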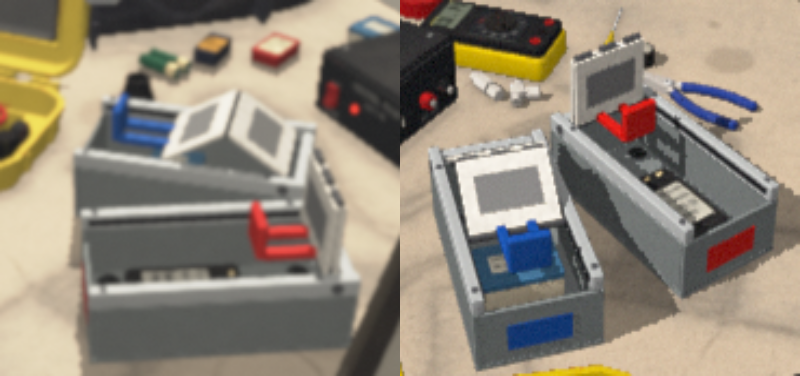

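Both views show the red cover upright with its panels face to face, at side (325,215) and scene (608,80). The blue cover is unchanged and the arm is clear.

```bash
python3 -c "from workcell import env, imaging, sense; print(env.hand_in())"
```

```text
the job is handed in; nothing more can be done
None
```

The red-barred cover is pushed to its stop and stands fully folded, the blue-barred cover is as it was, the arm is clear, and the job was handed in at about 7 s; the verdict was not shown.

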